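# Load the staining boxes into their frames on the rocker

## Task

Move the four rectangular staining boxes from the steel tray onto the rocker platform, setting each one down inside the white retaining frame made for its size, flat on the black mat. Do not tip the boxes over on the way (they hold samples, lid up), and leave the two round dishes where they stand.

Things in the scene. Friction and masses are not known exactly. Their poses are not given: they have to be found in the camera images.
- box_small: The small square staining box: closed rigid frosted-white box with flat lid, 40 x 40 mm in plan (x by y of its own frame), 36 mm high, 50 to 190 g, loose. Origin: centre of its underside; z up. It starts flat, lid up, on the steel tray (tray floor 4 mm above the bench, rim 10 mm above the bench), with at least 25 mm free beside its two y faces.
- box_square: The large square staining box: closed rigid frosted-white box with flat lid, 64 x 64 mm in plan (x by y of its own frame), 36 mm high, 50 to 190 g, loose. Origin: centre of its underside; z up. It starts flat, lid up, on the steel tray (tray floor 4 mm above the bench, rim 10 mm above the bench), with at least 25 mm free beside its two y faces.
- box_slim: The long narrow staining box: closed rigid frosted-white box with flat lid, 96 x 40 mm in plan (x by y of its own frame), 36 mm high, 50 to 190 g, loose. Origin: centre of its underside; z up. It starts flat, lid up, on the steel tray (tray floor 4 mm above the bench, rim 10 mm above the bench), with at least 25 mm free beside its two y faces.
- box_large: The long wide staining box (the largest): closed rigid frosted-white box with flat lid, 96 x 64 mm in plan (x by y of its own frame), 36 mm high, 50 to 190 g, loose. Origin: centre of its underside; z up. It starts flat, lid up, on the steel tray (tray floor 4 mm above the bench, rim 10 mm above the bench), with at least 25 mm free beside its two y faces.
- frame_small: The small square white retaining frame, fixed on the rocker's black mat: walls 4 mm thick, 6 mm high round an opening of 58 x 58 mm (x by y of its own frame), for the 40 x 40 mm box, which sits inside on the mat with 9 mm to spare all round. Origin: centre of the opening at mat level (75 mm above the bench); z up. Frame centres are at least 100 mm apart.
- frame_square: The large square white retaining frame, fixed on the rocker's black mat: walls 4 mm thick, 6 mm high round an opening of 82 x 82 mm (x by y of its own frame), for the 64 x 64 mm box, which sits inside on the mat with 9 mm to spare all round. Origin: centre of the opening at mat level (75 mm above the bench); z up. Frame centres are at least 100 mm apart.
- frame_slim: The long narrow white retaining frame, fixed on the rocker's black mat: walls 4 mm thick, 6 mm high round an opening of 114 x 58 mm (x by y of its own frame), for the 96 x 40 mm box, which sits inside on the mat with 9 mm to spare all round. Origin: centre of the opening at mat level (75 mm above the bench); z up. Frame centres are at least 100 mm apart.
- frame_large: The long wide white retaining frame, fixed on the rocker's black mat: walls 4 mm thick, 6 mm high round an opening of 114 x 82 mm (x by y of its own frame), for the 96 x 64 mm box, which sits inside on the mat with 9 mm to spare all round. Origin: centre of the opening at mat level (75 mm above the bench); z up. Frame centres are at least 100 mm apart.
- dish_a: A round culture dish with lid, 55 mm diameter, 15 mm high, 60 g, loose, standing on the steel tray among the boxes; not to be moved. Origin: centre of its underside; z up.
- dish_b: A round culture dish with lid, 55 mm diameter, 15 mm high, 60 g, loose, standing on the steel tray among the boxes; not to be moved. Origin: centre of its underside; z up.
There are look-alikes about, which are no part of the job. What is shaped like the box_small but blue is not meant.

How it is judged:
At the end, for the whole second after the job is handed in: Each of the four boxes is flat on the mat, at rest, inside the frame of its own size (centres within 14 mm horizontally, underside within 4 mm of mat level, tilt under 0.06 rad; any yaw that fits inside the frame), and neither dish has moved more than 20 mm from its start (horizontal distance between box_small and frame_small below 0.014 m and z of box_small in the frame of frame_small between -0.004 and 0.004 m and angle between each of box_small, box_square, box_slim, box_large's own z axis and vertical below 0.06 rad and linear speed of each of box_small, box_square, box_slim, box_large below 0.02 m/s and angular speed of each of box_small, box_square, box_slim, box_large below 0.15 rad/s and horizontal distance between box_square and frame_square below 0.014 m and z of box_square in the frame of frame_square between -0.004 and 0.004 m and horizontal distance between box_slim and frame_slim below 0.014 m and z of box_slim in the frame of frame_slim between -0.004 and 0.004 m and horizontal distance between box_large and frame_large below 0.014 m and z of box_large in the frame of frame_large between -0.004 and 0.004 m and not (distance of dish_a from where it was at the start of the episode above 0.02 m) and not (distance of dish_b from where it was at the start of the episode above 0.02 m)); the robot touches nothing.
It fails at once if a staining box is tilted more than 0.45 rad (about 25 degrees) (angle between any of box_small, box_square, box_slim, box_large's own z axis and vertical above 0.45 rad).
It fails at once if a round dish is moved more than 20 mm (distance of any of dish_a, dish_b from where it was at the start of the episode above 0.02 m).
It also fails if it takes over 123 s, if anything falls off the work surface, if the arm or the gripper's body presses on something with over 40 N, if the wrist force passes 120 N, or if a joint passes its speed limit or range.

## Robot

A 7-joint arm with a two-finger parallel gripper is mounted at the origin on the work surface. World frame = base frame: x ahead of the robot, y to its left, z up, the work surface at z = 0. Lengths are in m, angles in rad, forces in N, time in s.
With the tool pointing down it reaches from about 0.425 to 0.925 m from the base axis. Payload 6.8 kg.
Tool frame: the origin (TCP) lies midway between the tips of the shut fingers; the grasp point (between the pads) lies 19 mm behind it; z points along the fingers, x is the direction in which the jaws open and shut, and the axes are right-handed (so a half turn about z gives the same grasp; the last joint's range is limited). The gripper opens to 85 mm and grips with 20 to 120 N. Pads are 22 mm wide; open, the fingers measure 114 mm over their backs; the gripper's body (76 mm by 85 mm) begins 54 mm behind the grasp point. The pads swing forward as they close: fully open they stand 13 mm farther back than shut.
Start: joints at [-1.439, 0.477, 0.022, 1.555, -0.011, 1.109, -0.083], TCP at [0.16, 0.656, 0.231] pointing down, gripper open.
Joint ranges: [-2.96, 2.96], [-0.34, 2.1], [-1.41, 1.46], [0.24, 2.44], [-1.37, 4.51], [0.17, 1.92], [-2.96, 2.96]. Speed limits (rad/s): [2.39, 2.39, 3.14, 3.14, 3.14, 3.14, 3.14].

## Interface

Orientations are given as a unit quaternion [w, x, y, z].
In Python, from station import bot, imaging, nets gives the robot as it stands. The module is installed in compiled form; this text tells all that it offers.
- The arm moves only by the tool apply_moves, never from a script. Its argument "moves" is text: rows parted by semicolons, each of 7 numbers parted by spaces: the gripper command: -1 is fully open, 1 is shut, values between are in proportion, then the shift along the tool's x, y, z normalised to -1 to 1, where 1 is 120 mm, then the turn, a rotation vector about the tool's x, y, z normalised to -1 to 1, where 1 is 4 degrees. In form: hand dx dy dz rx ry rz; .... A call has 1 to 12 rows; each row shifts and turns the commanded pose from where the row before left it, along the tool's axes as they then stand; what a row does not reach is not made up. A row lasts 1/12 s, in which the tool goes at most 41.7 mm and 7.16 degrees, less where a joint would pass 70% of its speed; a pose out of reach is approached as far as the arm can. A call with a number of a shift or a turn outside -1 to 1 is refused whole. A call with a gripper value outside its range is refused whole. The fingers move at their own pace and stop on an object; "force" is the grip in N (left out, the last holds). Time passes only in rows, so rows that do not move let the fingers close. It gives the time, the measured TCP pose, the force and the opening at its end, in the units of the state.
- bot.get_obs(): the state, without advancing time (a new reading comes with each control period).
- imaging.read_camera(name): name is "scene" or "top" or "wrist"; returns a dict with "image" (400x640x3 uint8, red, green, blue), "fx", "fy", "cx", "cy" (pixels), "dist_coeffs" ([k1, k2, p1, p2, k3] as OpenCV has them; the pictures are not rectified), "view" (4x4, takes a point from world to camera coordinates); the wrist camera has in their place "mount" (4x4, takes a point from camera to tool coordinates, whose origin is the TCP and whose axes are the tool frame's). Camera axes: x right, y down, z forward; pixel columns grow to the right and rows downward; lengths in m; the calibration is good to about 2 mm. A picture is of the moment at which its call begins: read the wrist's pose just before it. There is no depth.
- bot.hand_in(): hands the job in, once; it reports no verdict.
Trained networks look in a picture, given as the dict that the camera call returned (one of the last four; its "shot" number tells which), for a name from the list of things; names that differ only in an ending like _2 or _b are one class to them, and where a whole thing is asked for, a point or a joint stands for the part that bears it (a point fixed in the world has none). Each returns a list of dicts, best first, with "score" (0 to 1); they miss things now and then, are a little off and sometimes report something else, mostly with a low value. They report only what shows in the picture. A call takes as long as a camera call. They do not tell look-alikes from the thing itself.
- nets.spot_in(picture, name): "rect" ([left, top, right, bottom] in pixels, round what is visible of it).
- nets.outline_of(picture, name): "region" (400x640 bool, what is visible of it) and "rect" ([left, top, right, bottom] in pixels, round what is visible of it).
- nets.spot_point(picture, name): "location" ([column, row] in pixels: a listed point, or the origin of a listed thing).
The state is a dict: "t": time; "q": joint angles; "joint_vel": joint speeds; "joint_torque": joint torques, N m; "eef_pos": TCP position; "tool_rot": TCP orientation; "contact_force": force on the tool from outside, world axes, zero at the start; "torque": the same for the moment, N m; "gripper_width": opening from 0.0 (shut) to 1.0 (fully open).
Only numpy, scipy, OpenCV 4.12 (cv2) and the standard library are available. Lean on these libraries where they do the work, as an engineer would, in place of code of your own. Each camera call takes 0.05 s, during which the arm holds its last target.

## Working session

There is one attempt and no reset: what is moved stays moved. The work goes in short steps, Python scripts to look and compute and a tool call to move; the robot and the scene stay as the last step left them, time stands still between calls to the robot, and variables do not carry over. Pictures are saved under pics/ and viewed, and the job is handed in when it is done.

Besides the shell and the picture viewer there is one more tool, called after ">>>" by a JSON object that holds its "name" and its "arguments". apply_moves: Moves the arm, as the interface text tells. Scaled input: -1 to 1 covers 120 mm each way for a shift and 4 degrees each way for a turn. Its arguments: {"type":"object","properties":{"moves":{"type":"string"},"force":{"type":"number"}},"required":["moves"]}

```bash
ls; mkdir -p pics; python3 - <<'E'
from station import bot, imaging, nets
import cv2, numpy as np
o=bot.get_obs(); print(o)
for n in ["scene","top"]:
    p=imaging.read_camera(n); cv2.imwrite(f"pics/{n}0.png",p["image"][:,:,::-1])
    print(n,{k:(np.round(v,4).tolist() if not np.isscalar(v) else v) for k,v in p.items() if k!="image"})
    for b in ["box_small","box_square","box_slim","box_large","frame_small","frame_square","frame_slim","frame_large","dish_a"]:
        print(b,[(np.round(d["location"]).tolist(),round(d["score"],2)) for d in nets.spot_point(p,b)])
E
```

```text
pics
{'t': 0.0, 'q': array([-1.43910557,  0.47778572,  0.02235319,  1.55646575, -0.0114766 ,
        1.10929641, -0.08310754]), 'joint_vel': array([ 0.00092572,  0.00048584, -0.00105424, -0.00149333,  0.00041317,
       -0.0008531 , -0.00077725]), 'joint_torque': array([-1.02700033e-03, -5.96469247e+01,  1.60768826e+00, -2.81187898e+01,
        1.25436665e-02,  9.54607793e-03,  7.36008758e-06]), 'eef_pos': array([0.16020002, 0.65509883, 0.2303296 ]), 'tool_rot': array([ 6.25738610e-04,  7.86602281e-01,  6.17459324e-01, -6.65434634e-04]), 'contact_force': array([ 0.30990778, -0.29507186,  0.6840703 ]), 'torque': array([ 0.00598343, -0.02189561,  0.01628004]), 'gripper_width': 0.99897306051538}
scene {'fx': 361.66004093591835, 'fy': 361.66004093591835, 'cx': 323.0555287608999, 'cy': 203.73088877614305, 'dist_coeffs': [-0.0254, 0.0, 0.0, 0.0, 0.0], 'view': [[-0.8213, 0.5704, -0.0014, 0.484], [0.4163, 0.5978, -0.6851, -0.1895], [-0.39, -0.5633, -0.7285, 1.1135], [0.0, 0.0, 0.0, 1.0]], 'shot': 1}
box_small [([221.0, 183.0], 0.73), ([285.0, 175.0], 0.67)]
box_square [([313.0, 198.0], 0.73)
[... 202 characters left out ...]
.0, 230.0], 0.87)]
dish_a [([327.0, 158.0], 0.65), ([267.0, 154.0], 0.58)]
top {'fx': 417.66782261748546, 'fy': 417.66782261748546, 'cx': 320.04239314801714, 'cy': 198.04597084491624, 'dist_coeffs': [-0.0783, 0.0, 0.0, 0.0, 0.0], 'view': [[0.0066, -1.0, -0.0033, -0.0062], [-0.9909, -0.0061, -0.1342, 0.6036], [0.1342, 0.0042, -0.9909, 1.0719], [0.0, 0.0, 0.0, 1.0]], 'shot': 2}
box_small [([421.0, 155.0], 0.67), ([396.0, 209.0], 0.57)]
box_square [([351.0, 216.0], 0.69)]
box_slim [([346.0, 264.0], 0.98)]
box_large [([442.0, 265.0], 0.95)]
frame_small [([272.0, 259.0], 0.52)]
frame_square []
frame_slim [([220.0, 253.0], 0.67)]
frame_large []
dish_a [([440.0, 210.0], 0.7), ([394.0, 259.0], 0.6)]
```

View pics/scene0.png

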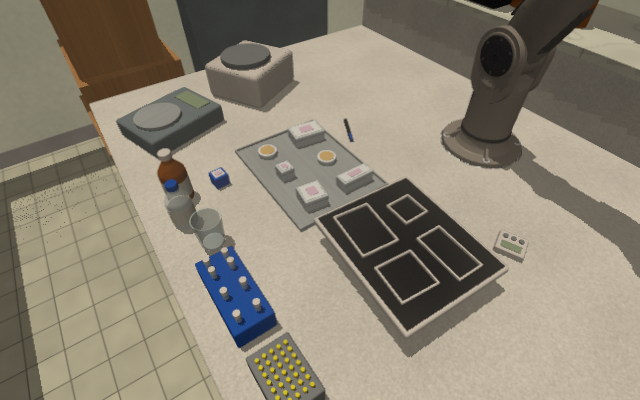

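View pics/top0.png

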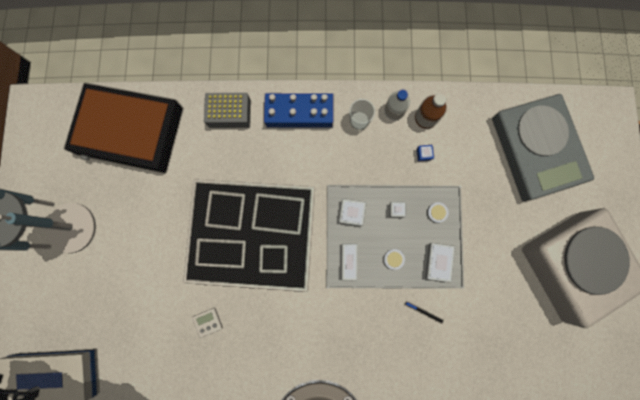

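```bash
cat > h.py <<'E'
from station import bot, imaging, nets
import cv2, numpy as np
from scipy.spatial.transform import Rotation as R
from scipy.optimize import minimize
S={"small":(.040,.040),"square":(.064,.064),"slim":(.096,.040),"large":(.096,.064)}
def cam(n):
    o=bot.get_obs(); p=imaging.read_camera(n)
    if "mount" in p:
        T=np.eye(4); q=o["tool_rot"]; T[:3,:3]=R.from_quat([q[1],q[2],q[3],q[0]]).as_matrix(); T[:3,3]=o["eef_pos"]
        p["view"]=np.linalg.inv(T@np.array(p["mount"]))
    p["K"]=np.array([[p["fx"],0,p["cx"]],[0,p["fy"],p["cy"]],[0,0,1]])
    return p
def proj(p,P):
    V=np.array(p["view"]); r=cv2.Rodrigues(V[:3,:3])[0]
    return cv2.projectPoints(np.array(P,float).reshape(-1,1,3),r,V[:3,3],p["K"],np.array(p["dist_coeffs"],float))[0].reshape(-1,2)
def unproj(p,uv,z):
    V=np.array(p["view"]); u=cv2.undistortPoints(np.array(uv,float).reshape(-1,1,2),p["K"],np.array(p["dist_coeffs"],float)).reshape(-1,2)
    d=np.c_[u,np.ones(len(u))]@V[:3,:3]; c=-V[:3,:3].T@V[:3,3]
    return c+d*((z-c[2])/d[:,2])[:,None]
def corners(x,y,a,w,h,z0,z1):
    c,s=np.cos(a),np.sin(a); pts=[]
    for z in (z0,z1):
        for sx,sy in ((1,1),(-1,1),(-1,-1),(1,-1)):
            px,py=sx*w/2,sy*h/2; pts.append((x+c*px-s*py,y+s*px+c*py,z))
    return np.array(pts)
def sil(p,pts,sc=4):
    uv=proj(p,pts); m=np.zeros((400*sc,640*sc),np.uint8)
    hull=cv2.convexHull(((uv+.5)*sc-.5).astype(np.float32)).astype(np.int32)
    cv2.fillConvexPoly(m,hull,1); return cv2.resize(m.astype(np.float32),(640,400),interpolation=cv2.INTER_AREA)
def fitbox(views,w,h,z0,z1,x0):
    # views: list of (p, region)
    def f(v):
        e=0
        for p,r in views:
            s=sil(p,corners(v[0]/1000,v[1]/1000,v[2]/30,w,h,z0,z1)); e+=np.abs(s-r).sum()/r.sum()
        return e
    best=None
    for a in x0[2]:
        r=minimize(f,[x0[0]*1000,x0[1]*1000,a*30],method="Nelder-Mead",options=dict(initial_simplex=np.array([x0[0]*1000,x0[1]*1000,a*30])+np.array([[0,0,0],[8,0,0],[0,8,0],[0,0,8]]),xatol=.1,fatol=1e-4))
        if best is None or r.fun<best.fun: best=r
    return best.x/[1000,1000,30],best.fun
E
python3 - <<'E'
from h import *
p=cam("top"); s=cam("scene")
for n,p_ in (("top",p),("scene",s)):
    im=p_["image"][:,:,::-1]
    c=im[175:300,180:470] if n=="top" else im[115:310,230:510]
    cv2.imwrite(f"pics/{n}1.png",cv2.resize(c,None,fx=2.75,fy=2.75,interpolation=cv2.INTER_CUBIC))
for b in S:
    w,h=S[b]; views=[]; x0=None
    for n,p_ in (("top",p),("scene",s)):
        for d in nets.outline_of(p_,"box_"+b):
            reg=np.array(d["region"]).astype(np.float32)
            ys,xs=np.nonzero(reg); c=unproj(p_,[[xs.mean(),ys.mean()]],.03)[0]
            print(b,n,round(d["score"],2),np.round(d["rect"]),int(reg.sum()),c.round(3))
E
```

```text
small top 0.8 [390. 201. 405. 217.] 218 [ 0.576 -0.209  0.03 ]
small top 0.78 [417. 144. 433. 161.] 277 [ 0.732 -0.288  0.03 ]
small scene 0.66 [336. 203. 401. 255.] 555 [0.528 0.082 0.03 ]
small scene 0.57 [276. 161. 296. 179.] 264 [ 0.576 -0.201  0.03 ]
small scene 0.56 [209. 168. 233. 191.] 318 [ 0.733 -0.278  0.03 ]
square top 0.73 [340. 201. 363. 226.] 590 [ 0.566 -0.09   0.03 ]
square scene 0.8 [297. 179. 327. 212.] 736 [ 0.568 -0.078  0.03 ]
slim top 0.57 [338. 243. 357. 280.] 563 [ 0.437 -0.079  0.03 ]
slim scene 0.62 [336. 165. 376. 192.] 643 [ 0.437 -0.071  0.03 ]
large top 0.83 [426. 246. 453. 283.] 985 [ 0.435 -0.32   0.03 ]
large top 0.34 [341. 245. 355. 280.] 554 [ 0.437 -0.08   0.03 ]
large top 0.2 [206. 190. 240. 230.] 80 [0.577 0.261 0.03 ]
large scene 0.86 [288. 119. 325. 147.] 707 [ 0.436 -0.311  0.03 ]
large scene 0.44 [389. 194. 426. 222.] 282 [0.402 0.094 0.03 ]
```

View pics/top1.png

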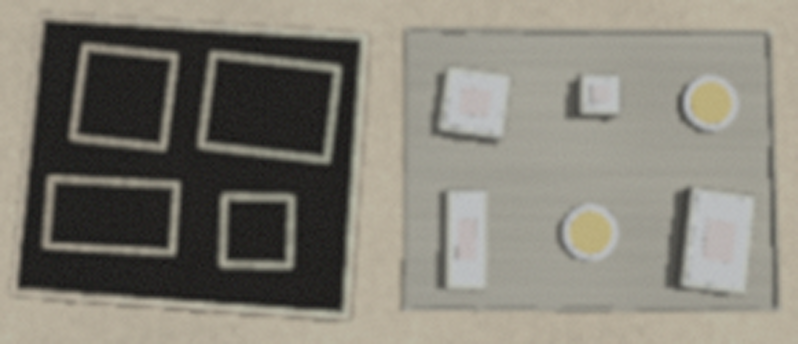

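View pics/scene1.png

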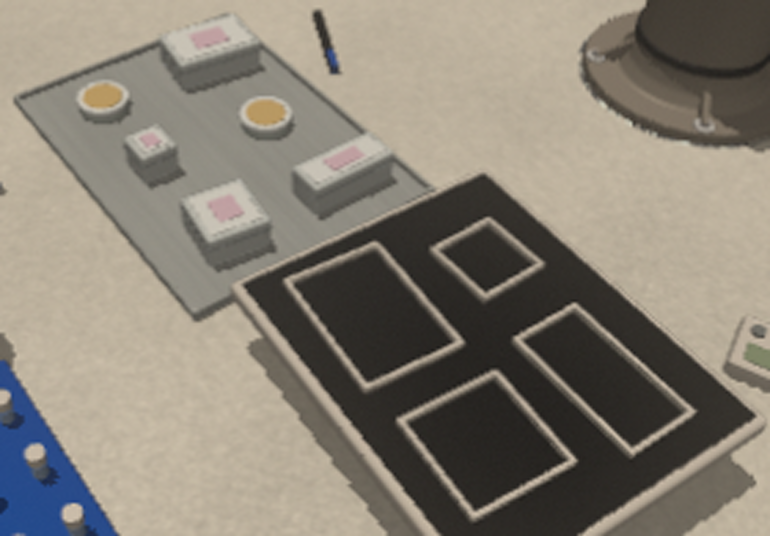

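```bash
cat > m.py <<'E'
from h import *
p=cam("top"); s=cam("scene")
init={"small":(.576,-.205,[0]),"square":(.567,-.084,[-.1,.1]),"slim":(.437,-.075,[0,.1]),"large":(.435,-.315,[0,-.1])}
im=p["image"]
for b in S:
    w,h=S[b]; x,y,aa=init[b]; vs=[]
    for p_ in (p,s):
        best=None
        for d in nets.outline_of(p_,"box_"+b):
            reg=np.array(d["region"]).astype(np.float32); ys,xs=np.nonzero(reg)
            c=unproj(p_,[[xs.mean(),ys.mean()]],.03)[0]
            if np.hypot(c[0]-x,c[1]-y)<.03: best=reg;break
        if best is not None: vs.append((p_,best))
    for V,nm in ((vs[:1],"top"),(vs[1:],"scene"),(vs,"both")):
        if V:
            r=fitbox(V,w,h,.004,.040,(x,y,aa)); print("box",b,nm,r[0][:2].round(4),np.degrees(r[0][2]).round(1),round(r[1],3))
# frames
fi={}
ctr={"square":(224,210),"large":(278,213),"slim":(220,254),"small":(273,259)}
ctrs={"square":(407,277),"large":(366,230),"slim":(449,252),"small":(407,209)}
for p_,C,nm in ((p,ctr,"top"),(s,ctrs,"scene")):
    g=cv2.cvtColor(p_["image"],cv2.COLOR_RGB2GRAY)
    big=cv2.resize(g,None,fx=4,fy=4,interpolation=cv2.INTER_CUBIC)
    dark=(big<95).astype(np.uint8)
    n,lab,st,cen=cv2.connectedComponentsWithStats(dark,connectivity=4)
    for b in S:
        w,h=S[b]; u,v=C[b]
        l=lab[v*4,u*4]
        reg=(lab==l).astype(np.uint8)
        cs,_=cv2.findContours(reg,cv2.RETR_EXTERNAL,cv2.CHAIN_APPROX_NONE)
        c=max(cs,key=cv2.contourArea).reshape(-1,2).astype(float)
        P=unproj(p_,(c+.5)/4-.5,.078)[:,:2]
        (cx,cy),(a1,a2),an=cv2.minAreaRect((P*1000).astype(np.float32))
        print("frame",b,nm,round(cx,1),round(cy,1),round(a1,1),round(a2,1),round(an,1))
E
python3 m.py
```

```text
box small top [ 0.5771 -0.2068] 7.9 0.266
box small scene [ 0.5719 -0.2077] -11.0 0.117
box small both [ 0.5745 -0.2071] -4.1 0.456
box square top [ 0.5663 -0.089 ] -7.8 0.075
box square scene [ 0.5633 -0.0852] -11.2 0.09
box square both [ 0.5651 -0.0876] -8.0 0.225
box slim top [ 0.4378 -0.0794] 0.1 0.044
box slim both [ 0.4378 -0.0794] 0.1 0.044
box large top [ 0.4352 -0.323 ] -10.2 0.098
box large scene [ 0.4294 -0.319 ] -10.3 0.068
box large both [ 0.4329 -0.3215] -10.2 0.234
frame small top 443.4 115.5 54.5 54.7 89.2
frame square top 566.7 243.3 78.6 78.9 84.5
frame slim top 456.4 251.3 110.6 55.2 87.8
frame large top 558.4 106.1 110.5 78.7 83.9
frame small scene 439.0 116.7 56.1 55.7 89.2
frame square scene 562.9 244.7 81.0 81.1 84.2
frame slim scene 451.8 252.7 113.2 57.1 87.7
frame large scene 554.3 107.3 112.1 80.5 83.7
```

```bash
cat > plan.py <<'E'
import sys
from h import *
def state():
    o=bot.get_obs(); q=o["tool_rot"]; M=R.from_quat([q[1],q[2],q[3],q[0]]).as_matrix()
    return o,M,np.degrees(np.arctan2(M[1,0],M[0,0]))
def plan(x,y,z,yaw):
    o,M,ps=state()
    d=M.T@(np.array([x,y,z])-o["eef_pos"])/.12
    dz=-((yaw-ps+180)%360-180)/4
    tilt=np.degrees(M.T@np.cross(M[:,2],[0,0,-1]))/4
    n=int(np.ceil(np.linalg.norm(d)/.33))
    print("t",round(o["t"],2),"pos",o["eef_pos"].round(4),"yaw",round(ps,2),"w",round(o["gripper_width"],3),"F",o["contact_force"].round(1),"q7",o["q"][6].round(2))
    print("shift",d.round(3),"n",n,"per",(d/max(n,1)).round(3),"turn z",dz.round(3),"tilt",tilt.round(3))
if __name__=="__main__": plan(*map(float,sys.argv[1:5]))
E
python3 plan.py .5 -.2 .33 81; python3 - <<'E'
from h import *
p=cam("wrist"); print(np.round(p["mount"],3), p["fx"],p["cx"],p["cy"],p["dist_coeffs"])
E
```

```text
t 2.0 pos [0.1603 0.6557 0.2313] yaw 76.25 w 1.003 F [-0.2 -0.2 -0.1] q7 -0.08
shift [-6.254  4.444 -0.823] n 24 per [-0.261  0.185 -0.034] turn z -1.186 tilt [-0.  0. -0.]
[[ 1.    -0.     0.002  0.   ]
 [-0.     0.951  0.309 -0.08 ]
 [-0.002 -0.309  0.951 -0.142]
 [ 0.     0.     0.     1.   ]] 355.8477684162523 318.2129486722552 198.28078277944113 [0.0032096 0.        0.        0.        0.       ]
```

```bash
python3 plan.py .47 .18 .27 86
```

```text
t 2.05 pos [0.1603 0.6557 0.2313] yaw 76.26 w 1.0 F [0.1 0.5 0.3] q7 -0.08
shift [-3.238  3.448 -0.322] n 15 per [-0.216  0.23  -0.021] turn z -2.435 tilt [ 0.  0. -0.]
```

>>> {"name": "apply_moves", "arguments": {"moves": "-1 -0.21 0.23 -0.02 0 0 0;-1 -0.21 0.23 -0.02 0 0 0;-1 -0.21 0.23 -0.02 0 0 0;-1 -0.21 0.23 -0.02 0 0 0;-1 -0.21 0.23 -0.02 0 0 0;-1 -0.21 0.23 -0.02 0 0 0;-1 -0.21 0.23 -0.02 0 0 0;-1 -0.21 0.23 -0.02 0 0 0;-1 -0.21 0.23 -0.02 0 0 0;-1 -0.21 0.23 -0.02 0 0 0;-1 -0.21 0.23 -0.02 0 0 0;-1 -0.21 0.23 -0.02 0 0 0"}}

```text
t: 3.05
eef_pos: [0.411, 0.2817, 0.2606]
tool_rot: [-0.0, 0.787, 0.617, 0.0]
contact_force: [0.9, -1.1, -0.9]
gripper_width: 0.996
```

>>> {"name": "apply_moves", "arguments": {"moves": "-1 -0.21 0.23 -0.02 0 0 0;-1 -0.21 0.23 -0.02 0 0 0;-1 -0.21 0.23 -0.02 0 0 0;-1 0 0 0 0 0 -0.8;-1 0 0 0 0 0 -0.8;-1 0 0 0 0 0 -0.8;-1 0 0 0 0 0 0;-1 0 0 0 0 0 0"}}

```text
t: 3.72
eef_pos: [0.4727, 0.1902, 0.2674]
tool_rot: [-0.0, 0.733, 0.681, 0.0]
contact_force: [0.7, 0.5, 0.5]
gripper_width: 1.005
```

```bash
python3 plan.py .48 -.2 .24 83; python3 - <<'E'
from h import *
p=cam("wrist"); cv2.imwrite("pics/w1.png",p["image"][:,:,::-1])
E
```

```text
t 3.72 pos [0.4727 0.1902 0.2674] yaw 85.77 w 1.005 F [0.7 0.5 0.5] q7 1.05
shift [-3.238  0.301  0.228] n 10 per [-0.324  0.03   0.023] turn z 0.692 tilt [ 0.002 -0.003 -0.   ]
```

View pics/w1.png

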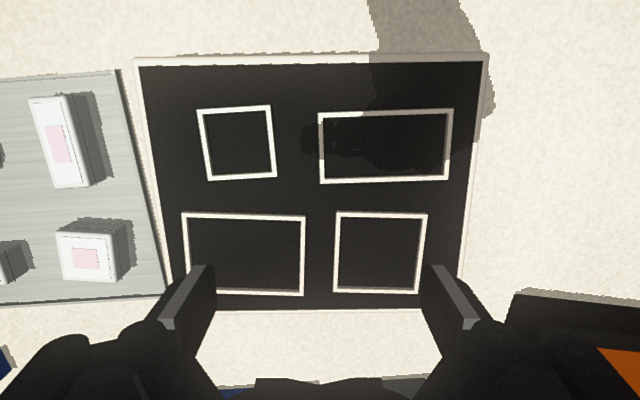

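```bash
cat > fr.py <<'E'
from h import *
# frames: dark inside bounded by light walls; seeds from predicted world positions
G={"small":(.441,.116),"square":(.565,.244),"slim":(.454,.252),"large":(.556,.1067)}
p=cam("wrist"); g=cv2.cvtColor(p["image"],cv2.COLOR_RGB2GRAY)
big=cv2.resize(g,None,fx=4,fy=4,interpolation=cv2.INTER_CUBIC)
for b,(x,y) in G.items():
    u,v=proj(p,[(x,y,.075)])[0]
    dark=(big<110).astype(np.uint8)
    n,lab=cv2.connectedComponents(dark,connectivity=4)
    reg=(lab==lab[int(v*4),int(u*4)]).astype(np.uint8)
    c=max(cv2.findContours(reg,cv2.RETR_EXTERNAL,cv2.CHAIN_APPROX_NONE)[0],key=cv2.contourArea).reshape(-1,2)
    for z in (.075,.081):
        P=unproj(p,(c+.5)/4-.5,z)[:,:2]
        (cx,cy),(a1,a2),an=cv2.minAreaRect((P*1000).astype(np.float32))
        print(b,z,round(cx,1),round(cy,1),round(a1,1),round(a2,1),round(an,1),(int(u),int(v)))
E
python3 fr.py
```

```text
small 0.075 441.7 117.6 57.8 57.8 89.3 (235, 142)
small 0.081 440.8 119.0 56.8 56.7 89.3 (235, 142)
square 0.075 566.9 246.8 82.4 81.6 84.3 (375, 252)
square 0.081 563.8 245.9 80.9 80.2 84.3 (375, 252)
slim 0.075 454.5 255.2 116.4 58.6 87.5 (380, 146)
slim 0.081 453.4 254.2 114.3 57.5 87.5 (380, 146)
large 0.075 565.6 187.1 771.7 383.3 85.7 (242, 253)
large 0.081 562.5 187.3 757.9 376.5 85.7 (242, 253)
```

>>> {"name": "apply_moves", "arguments": {"moves": "-1 -0.32 0.03 0.02 0 0 0;-1 -0.32 0.03 0.02 0 0 0;-1 -0.32 0.03 0.02 0 0 0;-1 -0.32 0.03 0.02 0 0 0;-1 -0.32 0.03 0.02 0 0 0;-1 -0.32 0.03 0.02 0 0 0;-1 -0.32 0.03 0.02 0 0 0;-1 -0.32 0.03 0.02 0 0 0;-1 -0.32 0.03 0.02 0 0 0;-1 -0.32 0.03 0.02 0 0 0.7;-1 0 0 0 0 0 0;-1 0 0 0 0 0 0"}}

```text
t: 4.82
eef_pos: [0.4803, -0.1977, 0.2433]
tool_rot: [0.0, 0.751, 0.661, -0.0]
contact_force: [0.6, 0.3, -0.2]
gripper_width: 1.0
```

```bash
python3 plan.py .565 -.088 .15 81; python3 - <<'E'
from h import *
p=cam("wrist"); cv2.imwrite("pics/w2.png",p["image"][:,:,::-1])
init={"small":(.574,-.207,[0]),"square":(.565,-.087,[-.15]),"slim":(.436,-.079,[0]),"large":(.433,-.3215,[-.18])}
for b in S:
    w,h=S[b];x,y,aa=init[b]
    for d in nets.outline_of(p,"box_"+b):
        reg=np.array(d["region"]).astype(np.float32); ys,xs=np.nonzero(reg)
        c=unproj(p,[[xs.mean(),ys.mean()]],.03)[0]
        if np.hypot(c[0]-x,c[1]-y)<.03:
            r=fitbox([(p,reg)],w,h,.004,.04,(x,y,aa)); print(b,d["rect"],r[0][:2].round(4),np.degrees(r[0][2]).round(1),round(r[1],3)); break
E
```

```text
t 4.82 pos [ 0.4803 -0.1977  0.2433] yaw 82.73 w 1.0 F [ 0.6  0.3 -0.2] q7 1.86
shift [0.997 0.585 0.776] n 5 per [0.199 0.117 0.155] turn z 0.433 tilt [-0.002  0.013 -0.   ]
small [299.5, 223.9, 340.7, 269.7] [ 0.5742 -0.2062] -1.5 0.1
square [393.9, 196.1, 462.9, 258.2] [ 0.5657 -0.0853] -8.8 0.073
slim [407.2, 44.2, 460.0, 157.7] [ 0.4337 -0.0766] 0.6 0.051
large [149.7, 84.8, 234.6, 182.1] [ 0.4328 -0.3175] -7.3 0.04
```

View pics/w2.png

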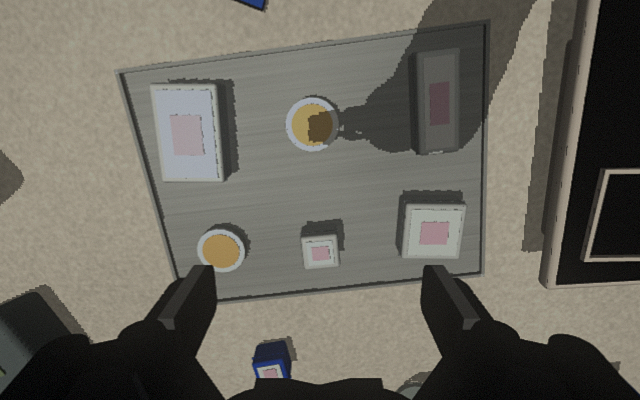

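>>> {"name": "apply_moves", "arguments": {"moves": "-1 0 0 0 0 0 0.4;-1 0.2 0.115 0.155 0 0 0;-1 0.2 0.115 0.155 0 0 0;-1 0.2 0.115 0.155 0 0 0;-1 0.2 0.115 0.155 0 0 0;-1 0.2 0.115 0.155 0 0 0;-1 0 0 0 0 0 0;-1 0 0 0 0 0 0"}}

```text
t: 5.73
eef_pos: [0.567, -0.0837, 0.1489]
tool_rot: [-0.001, 0.756, 0.655, -0.001]
contact_force: [-0.3, -0.7, 0.6]
gripper_width: 1.002
```

```bash
python3 plan.py .5655 -.086 .012 81;  python3 - <<'E'
from h import *
p=cam("wrist"); im=p["image"][:,:,::-1].copy()
for x,y,a,c in ((.5655,-.086,-9,(0,0,255)),):
    for P in proj(p,corners(x,y,np.radians(a),.064,.064,.004,.04)): cv2.circle(im,tuple(np.int32(np.round(P))),2,c,1)
cv2.imwrite("pics/w3.png",im)
E
```

```text
t 5.73 pos [ 0.567  -0.0837  0.1489] yaw 81.78 w 1.002 F [-0.3 -0.7  0.6] q7 1.71
shift [-0.021 -0.007  1.141] n 4 per [-0.005 -0.002  0.285] turn z 0.195 tilt [-0.037 -0.002 -0.   ]
```

View pics/w3.png

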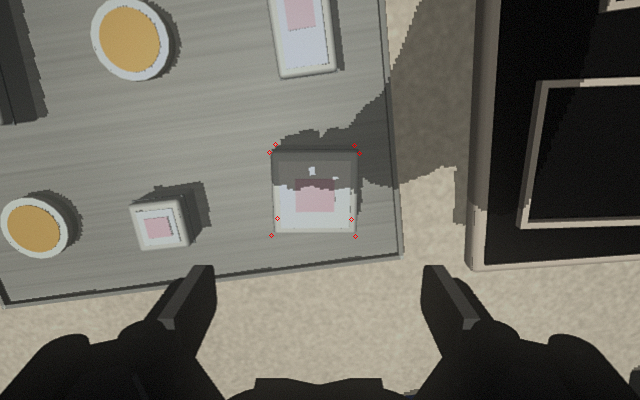

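>>> {"name": "apply_moves", "arguments": {"moves": "-1 -0.02 0 0.2 0 0 0.2;-1 0 0 0.25 0 0 0;-1 0 0 0.25 0 0 0;-1 0 0 0.25 0 0 0;-1 0 0 0.19 0 0 0;-1 0 0 0 0 0 0;0 0 0 0 0 0 0;1 0 0 0 0 0 0;1 0 0 0 0 0 0;1 0 0 0 0 0 0;1 0 0 0 0 0 0;1 0 0 0 0 0 0", "force": 40}}

```text
t: 6.78
eef_pos: [0.568, -0.0898, 0.0156]
tool_rot: [0.001, 0.762, 0.647, 0.001]
contact_force: [-1.5, 0.1, 8.9]
gripper_width: 0.741
```

```bash
python3 plan.py .5655 -.086 .15 81;  python3 - <<'E'
from h import *
p=cam("wrist"); im=p["image"][:,:,::-1].copy()
cv2.imwrite("pics/w4.png",im)
E
```

```text
t 6.78 pos [ 0.568  -0.0898  0.0156] yaw 80.64 w 0.741 F [-1.5  0.1  8.9] q7 1.8
shift [ 0.029 -0.022 -1.12 ] n 4 per [ 0.007 -0.006 -0.28 ] turn z -0.09 tilt [ 0.05  -0.006  0.   ]
```

View pics/w4.png

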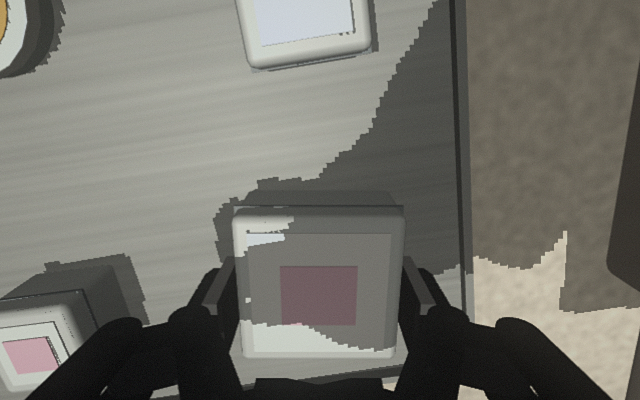

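>>> {"name": "apply_moves", "arguments": {"moves": "1 0 0 -0.1 0 0 0;1 0 0 -0.2 0 0 0;1 0 0 -0.25 0 0 0;1 0 0 -0.25 0 0 0;1 0 0 -0.25 0 0 0;1 0 0 -0.1 0 0 0;1 0 0 0 0 0 0"}}

```text
t: 7.42
eef_pos: [0.5688, -0.0897, 0.1556]
tool_rot: [0.002, 0.762, 0.647, 0.003]
contact_force: [0.3, 0.1, -1.1]
gripper_width: 0.737
```

```bash
python3 plan.py .565 .246 .15 84.3;  python3 - <<'E'
from h import *
p=cam("wrist"); im=p["image"][:,:,::-1].copy()
cv2.imwrite("pics/w5.png",im)
E
```

```text
t 7.42 pos [ 0.5688 -0.0897  0.1556] yaw 80.65 w 0.737 F [ 0.3  0.1 -1.1] q7 1.7
shift [ 2.755 -0.486  0.048] n 9 per [ 0.306 -0.054  0.005] turn z -0.911 tilt [ 0.1   -0.023  0.   ]
```

View pics/w5.png

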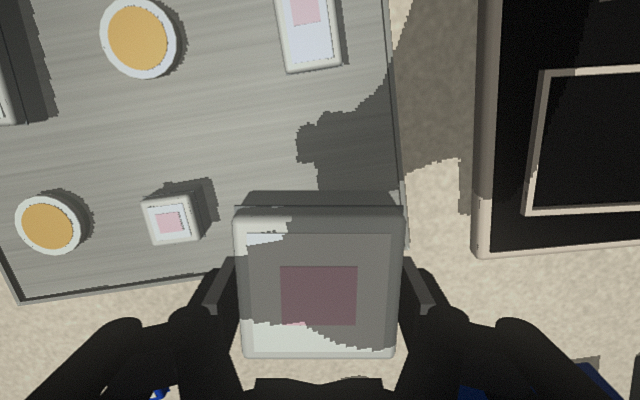

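>>> {"name": "apply_moves", "arguments": {"moves": "1 0.15 -0.05 0 0 0 -0.45;1 0.3 -0.05 0 0 0 -0.45;1 0.3 -0.05 0 0 0 0;1 0.3 -0.05 0 0 0 0;1 0.3 -0.05 0 0 0 0;1 0.3 -0.05 0 0 0 0;1 0.3 -0.05 0 0 0 0;1 0.3 -0.05 0 0 0 0;1 0.3 -0.05 0 0 0 0;1 0.2 -0.06 0 0 0 0;1 0 0 0 0 0 0;1 0 0 0 0 0 0"}}

```text
t: 8.47
eef_pos: [0.5391, 0.2471, 0.1495]
tool_rot: [-0.001, 0.74, 0.672, -0.002]
contact_force: [-0.2, -0.2, -1.1]
gripper_width: 0.738
```

```bash
cat > hand.py <<'E'
import sys
from plan import *
b=sys.argv[1]; off=float(sys.argv[2]); tag=sys.argv[3]; tgt=list(map(float,sys.argv[4:8]))
plan(*tgt)
o,M,ps=state(); p=cam("wrist"); z0=o["eef_pos"][2]-off
a0=np.radians(ps-90); w,h=S[b]
for d in nets.outline_of(p,"box_"+b):
    reg=np.array(d["region"]).astype(np.float32)
    if reg.sum()<3000: continue
    r=fitbox([(p,reg)],w,h,z0,z0+.036,(o["eef_pos"][0],o["eef_pos"][1],[a0]))
    c=np.append(r[0][:2],z0); print("score",d["score"],"box",r[0][:2].round(4),np.degrees(r[0][2]).round(1),"err",round(r[1],3),"in tool mm",(M.T@(c-o["eef_pos"])*1000).round(1),"yaw rel tool-90",round(np.degrees(r[0][2]-a0),1)); 
im=p["image"][:,:,::-1].copy(); cv2.imwrite(f"pics/{tag}.png",im)
E
python3 hand.py square .0116 w6 .565 .246 .15 84.3
```

```text
t 8.47 pos [0.5391 0.2471 0.1495] yaw 84.51 w 0.738 F [-0.2 -0.2 -1.1] q7 1.15
shift [ 0.011  0.216 -0.005] n 1 per [ 0.011  0.216 -0.005] turn z 0.052 tilt [-0.042  0.024 -0.   ]
score 0.69 box [0.5367 0.248 ] -6.1 err 0.075 in tool mm [ 0.6 -2.4 11.6] yaw rel tool-90 -0.7
score 0.5 box [0.6644 0.1405] 35.3 err 1.0 in tool mm [-94.2 135.   11.4] yaw rel tool-90 40.7
```

View pics/w6.png

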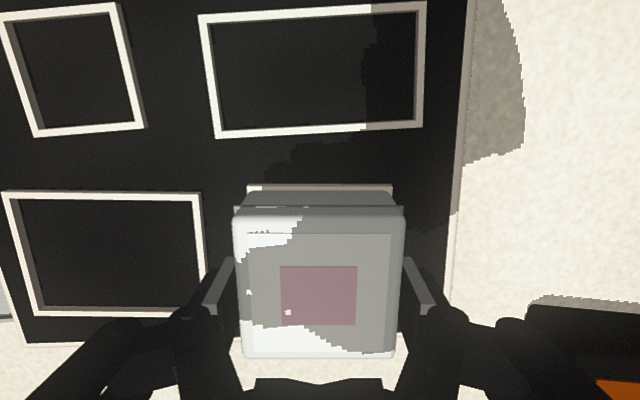

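>>> {"name": "apply_moves", "arguments": {"moves": "1 0 0.12 0 0 0 0;1 0 0.12 0 0 0 0;1 0 0 0 0 0 0;1 0 0 0.1 0 0 0;1 0 0 0.15 0 0 0;1 0 0 0.12 0 0 0;1 0 0 0 0 0 0"}}

```text
t: 9.15
eef_pos: [0.5664, 0.2408, 0.1031]
tool_rot: [-0.001, 0.742, 0.671, -0.003]
contact_force: [-1.1, 0.0, -1.1]
gripper_width: 0.735
```

```bash
python3 hand.py square .0116 w7 .5675 .2455 .0875 84.3
```

```text
t 9.15 pos [0.5664 0.2408 0.1031] yaw 84.22 w 0.735 F [-1.1  0.  -1.1] q7 1.21
shift [0.04  0.006 0.13 ] n 1 per [0.04  0.006 0.13 ] turn z -0.02 tilt [-0.086  0.054 -0.   ]
score 0.62 box [0.5638 0.242 ] -5.7 err 0.073 in tool mm [ 1.  -2.6 11.6] yaw rel tool-90 0.1
```

View pics/w7.png

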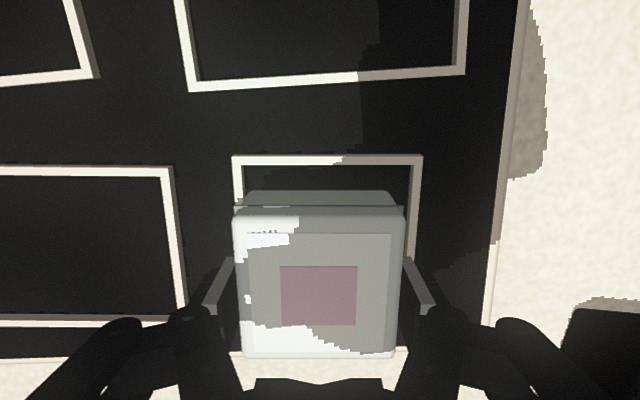

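>>> {"name": "apply_moves", "arguments": {"moves": "1 0.035 0.005 0 0 0 0;1 0 0 0.07 0 0 0;1 0 0 0.06 0 0 0;1 0 0 0 0 0 0;1 0 0 0 0 0 0"}}

```text
t: 9.67
eef_pos: [0.5702, 0.2464, 0.0909]
tool_rot: [-0.0, 0.742, 0.671, -0.001]
contact_force: [-0.0, 0.3, -0.3]
gripper_width: 0.739
```

```bash
python3 hand.py square .0116 w8 .5675 .2455 .0875 84.3
```

```text
t 9.67 pos [0.5702 0.2464 0.0909] yaw 84.26 w 0.739 F [-0.   0.3 -0.3] q7 1.21
shift [-0.01  -0.022  0.029] n 1 per [-0.01  -0.022  0.029] turn z -0.009 tilt [-0.014  0.01  -0.   ]
score 0.87 box [0.5678 0.2477] -6.7 err 0.069 in tool mm [ 1.  -2.5 11.6] yaw rel tool-90 -1.0
```

>>> {"name": "apply_moves", "arguments": {"moves": "1 -0.01 -0.02 0.015 0 0 0;1 0 0 0.015 0 0 0;1 0 0 0 0 0 0"}}

```text
t: 10.02
eef_pos: [0.5678, 0.2455, 0.0876]
tool_rot: [-0.0, 0.742, 0.671, -0.0]
contact_force: [-0.0, -0.3, -0.8]
gripper_width: 0.743
```

>>> {"name": "apply_moves", "arguments": {"moves": "0.2 0 0 0 0 0 0;-0.3 0 0 0 0 0 0;-0.6 0 0 0 0 0 0;-0.8 0 0 0 0 0 0;-1 0 0 0 0 0 0;-1 0 0 0 0 0 0;-1 0 0 0 0 0 0;-1 0 0 -0.1 0 0 0;-1 0 0 -0.2 0 0 0;-1 0 0 -0.3 0 0 0;-1 0 0 -0.3 0 0 0;-1 0 0 0 0 0 0"}}

```text
t: 11.02
eef_pos: [0.5724, 0.2468, 0.2042]
tool_rot: [0.001, 0.742, 0.67, 0.006]
contact_force: [1.2, 0.3, -0.1]
gripper_width: 0.999
```

```bash
python3 hand.py square .1175 w9 .5742 -.2062 .17 88
```

```text
t 11.02 pos [0.5724 0.2468 0.2042] yaw 84.21 w 0.999 F [ 1.2  0.3 -0.1] q7 1.16
shift [-3.756  0.393  0.262] n 12 per [-0.313  0.033  0.022] turn z -0.948 tilt [ 0.143 -0.101 -0.   ]
score 0.56 box [0.5635 0.2468] -5.8 err 0.152 in tool mm [ -1.7 -10.1 117.4] yaw rel tool-90 -0.1
```

View pics/w9.png

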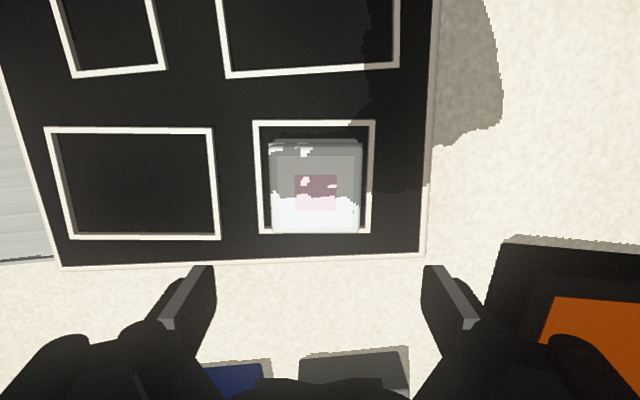

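>>> {"name": "apply_moves", "arguments": {"moves": "-0.5 -0.2 0 0 0 0 0;-0.5 -0.33 0.035 0 0 0 0;-0.5 -0.33 0.035 0 0 0 0;-0.5 -0.33 0.035 0 0 0 0;-0.5 -0.33 0.035 0 0 0 0;-0.5 -0.33 0.035 0 0 0 0;-0.5 -0.33 0.035 0.03 0 0 0;-0.5 -0.33 0.035 0.03 0 0 0;-0.5 -0.33 0.035 0.05 0 0 0;-0.5 -0.33 0.035 0.05 0 0 0;-0.5 -0.33 0.035 0.05 0 0 0;-0.5 -0.26 0.035 0.05 0 0 -0.5"}}

```text
t: 12.12
eef_pos: [0.5673, -0.2112, 0.1636]
tool_rot: [-0.0, 0.731, 0.683, -0.001]
contact_force: [0.3, 0.9, 0.3]
gripper_width: 0.75
```

>>> {"name": "apply_moves", "arguments": {"moves": "-0.5 0 0 0 0 0 0;-0.5 0 0 0 0 0 0"}}

```text
t: 12.28
eef_pos: [0.5673, -0.2103, 0.1635]
tool_rot: [-0.001, 0.732, 0.682, -0.001]
contact_force: [0.4, 0.5, 0.1]
gripper_width: 0.751
```

```bash
cat > tray.py <<'E'
import sys
from plan import *
b,tag,x,y,a=sys.argv[1],sys.argv[2],*map(float,sys.argv[3:6])
p=cam("wrist"); w,h=S[b]
for d in nets.outline_of(p,"box_"+b):
    reg=np.array(d["region"]).astype(np.float32); ys,xs=np.nonzero(reg)
    c=unproj(p,[[xs.mean(),ys.mean()]],.03)[0]
    if np.hypot(c[0]-x,c[1]-y)<.03:
        r=fitbox([(p,reg)],w,h,.004,.04,(x,y,[np.radians(a)])); print(d["score"],r[0][:2].round(4),np.degrees(r[0][2]).round(1),round(r[1],3))
        plan(r[0][0],r[0][1],.012,np.degrees(r[0][2])+90)
im=p["image"][:,:,::-1].copy()
for P in proj(p,corners(x,y,np.radians(a),w,h,.004,.04)): cv2.circle(im,tuple(np.int32(np.round(P))),2,(0,0,255),1)
cv2.imwrite(f"pics/{tag}.png",im); plan(x,y,.012,a+90)
E
python3 tray.py small w10 .5742 -.2062 -3
```

```text
0.84 [ 0.5732 -0.2067] -1.6 0.072
t 12.38 pos [ 0.5687 -0.2066  0.1639] yaw 86.29 w 0.751 F [ 0.1  0.8 -0.4] q7 2.01
shift [0.    0.04  1.266] n 4 per [0.    0.01  0.316] turn z -0.532 tilt [-0.023 -0.015 -0.   ]
t 12.38 pos [ 0.5687 -0.2066  0.1639] yaw 86.29 w 0.751 F [ 0.1  0.8 -0.4] q7 2.01
shift [0.005 0.048 1.266] n 4 per [0.001 0.012 0.316] turn z -0.177 tilt [-0.023 -0.015 -0.   ]
```

View pics/w10.png

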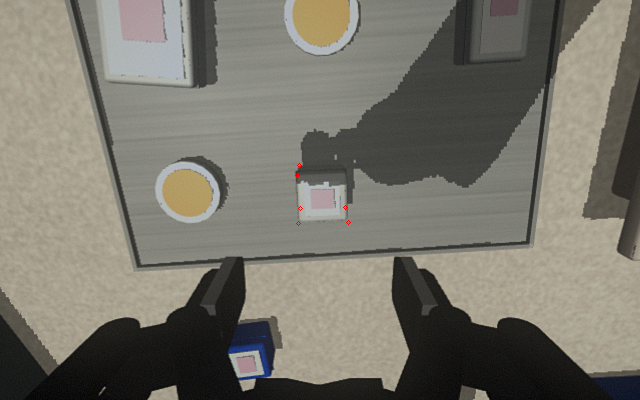

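>>> {"name": "apply_moves", "arguments": {"moves": "-0.5 0 0.04 0.15 0 0 -0.5;-0.5 0 0 0.25 0 0 0;-0.5 0 0 0.3 0 0 0;-0.5 0 0 0.3 0 0 0;-0.5 0 0 0.2 0 0 0;-0.5 0 0 0.05 0 0 0;-0.5 0 0 0 0 0 0;0 0 0 0 0 0 0;1 0 0 0 0 0 0;1 0 0 0 0 0 0;1 0 0 0 0 0 0;1 0 0 0 0 0 0", "force": 40}}

```text
t: 13.38
eef_pos: [0.5755, -0.2084, 0.0169]
tool_rot: [0.001, 0.718, 0.696, 0.001]
contact_force: [-0.0, 1.0, 7.8]
gripper_width: 0.463
```

```bash
python3 hand.py small .011 w11 .441 .117 .16 89
```

```text
t 13.38 pos [ 0.5755 -0.2084  0.0169] yaw 88.27 w 0.463 F [-0.   1.   7.8] q7 2.13
shift [ 2.677 -1.197 -1.198] n 10 per [ 0.268 -0.12  -0.12 ] turn z -0.182 tilt [ 0.054  0.004 -0.   ]
score 0.94 box [ 0.574  -0.2075] -1.3 err 0.122 in tool mm [ 0.9 -1.6 11. ] yaw rel tool-90 0.4
```

View pics/w11.png

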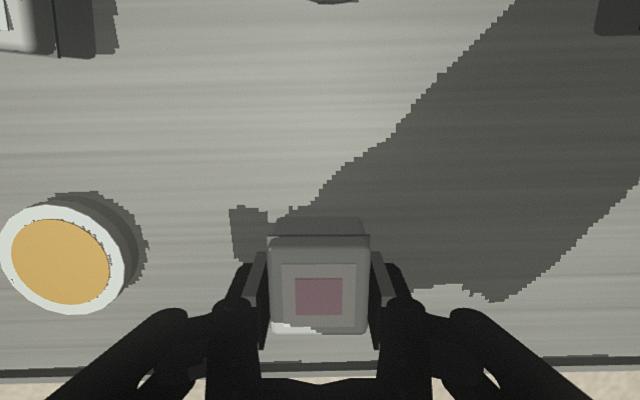

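>>> {"name": "apply_moves", "arguments": {"moves": "1 0 0 -0.1 0 0 0;1 0 0 -0.25 0 0 0;1 0 0 -0.3 0 0 0;1 0 0 -0.3 0 0 0;1 0 0 -0.25 0 0 0;1 0.1 -0.05 0 0 0 -0.2;1 0.2 -0.1 0 0 0 0;1 0.3 -0.13 0 0 0 0;1 0.3 -0.13 0 0 0 0;1 0.3 -0.13 0 0 0 0;1 0.3 -0.13 0 0 0 0;1 0.3 -0.13 0 0 0 0"}}

```text
t: 14.48
eef_pos: [0.4801, 0.0109, 0.1592]
tool_rot: [-0.0, 0.713, 0.701, 0.0]
contact_force: [1.9, -0.2, -0.9]
gripper_width: 0.462
```

>>> {"name": "apply_moves", "arguments": {"moves": "1 0.3 -0.13 0 0 0 0;1 0.3 -0.13 0 0 0 0;1 0.25 -0.13 0 0 0 0;1 0 0 0 0 0 0;1 0 0 0 0 0 0;1 0 0 0 0 0 0"}}

```text
t: 14.98
eef_pos: [0.4364, 0.1117, 0.1591]
tool_rot: [0.0, 0.713, 0.701, 0.0]
contact_force: [0.5, -0.9, 0.4]
gripper_width: 0.459
```

```bash
python3 hand.py small .0129 w12 .4425 .117 .089 89.2
```

```text
t 14.98 pos [0.4364 0.1117 0.1591] yaw 89.06 w 0.459 F [ 0.5 -0.9  0.4] q7 1.3
shift [0.044 0.05  0.584] n 2 per [0.022 0.025 0.292] turn z -0.034 tilt [ 0.008 -0.003 -0.   ]
score 0.73 box [0.4347 0.1128] -0.7 err 0.083 in tool mm [ 1.  -1.7 12.9] yaw rel tool-90 0.3
```

View pics/w12.png

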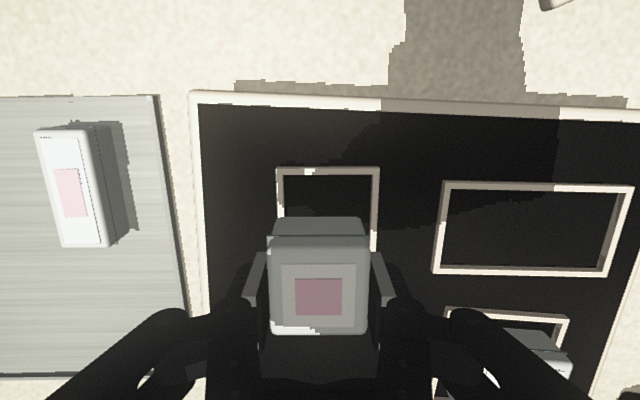

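>>> {"name": "apply_moves", "arguments": {"moves": "1 0.035 0.05 0.08 0 0 0;1 0 0 0.15 0 0 0;1 0 0 0.15 0 0 0;1 0 0 0.1 0 0 0;1 0 0 0.04 0 0 0;1 0 0 0 0 0 0;1 0 0 0 0 0 0"}}

```text
t: 15.67
eef_pos: [0.4429, 0.1155, 0.0966]
tool_rot: [0.0, 0.713, 0.701, -0.0]
contact_force: [-0.1, 0.5, -0.5]
gripper_width: 0.465
```

```bash
python3 hand.py small .0129 w13 .4425 .117 .0885 89.2
```

```text
t 15.67 pos [0.4429 0.1155 0.0966] yaw 88.96 w 0.465 F [-0.1  0.5 -0.5] q7 1.38
shift [ 0.013 -0.004  0.067] n 1 per [ 0.013 -0.004  0.067] turn z -0.06 tilt [ 0.002  0.004 -0.   ]
score 0.8 box [0.4415 0.1163] -0.4 err 0.101 in tool mm [ 0.8 -1.4 12.9] yaw rel tool-90 0.7
```

View pics/w13.png

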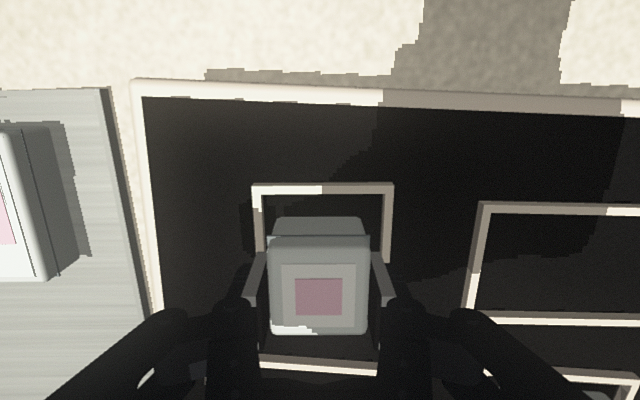

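>>> {"name": "apply_moves", "arguments": {"moves": "1 0.01 0 0.03 0 0 0;1 0 0 0.03 0 0 0;1 0 0 0 0 0 0;1 0 0 0 0 0 0;0.2 0 0 0 0 0 0;-0.1 0 0 0 0 0 0;-0.4 0 0 0 0 0 0;-0.5 0 0 0 0 0 0;-0.5 0 0 0 0 0 0;-0.5 0 0 -0.1 0 0 0;-0.5 0 0 -0.25 0 0 0;-0.5 0 0 -0.3 0 0 0"}}

```text
t: 16.77
eef_pos: [0.4409, 0.1167, 0.1665]
tool_rot: [-0.0, 0.713, 0.701, -0.002]
contact_force: [-0.3, 0.8, 1.1]
gripper_width: 0.748
```

>>> {"name": "apply_moves", "arguments": {"moves": "-0.5 0 0 -0.2 0 0 0;-0.5 0 0 0 0 0 0;-0.5 0 0 0 0 0 0"}}

```text
t: 17.02
eef_pos: [0.4433, 0.118, 0.1923]
tool_rot: [0.0, 0.713, 0.701, 0.002]
contact_force: [-0.2, 1.3, -0.3]
gripper_width: 0.749
```

```bash
python3 hand.py small .1129 w14 .4345 -.077 .16 90.3
```

```text
t 17.02 pos [0.4433 0.118  0.1923] yaw 89.07 w 0.749 F [-0.2  1.3 -0.3] q7 1.27
shift [-1.627 -0.048  0.265] n 5 per [-0.325 -0.01   0.053] turn z -0.307 tilt [ 0.04  -0.032 -0.   ]
score 0.85 box [0.439  0.1186] 0.4 err 0.105 in tool mm [  0.2  -4.6 112.9] yaw rel tool-90 1.3
```

View pics/w14.png

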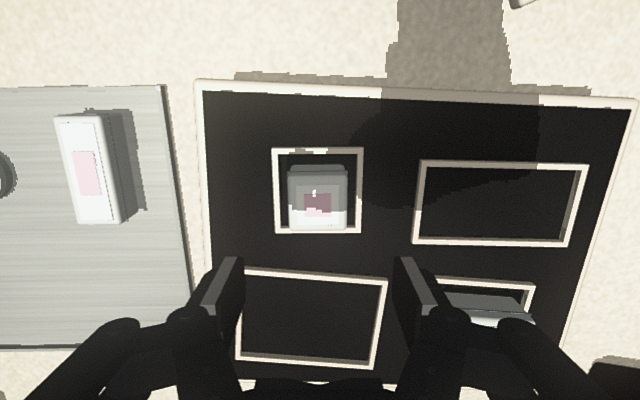

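>>> {"name": "apply_moves", "arguments": {"moves": "-0.5 -0.2 -0.01 0 0 0 -0.3;-0.5 -0.32 -0.01 0 0 0 0;-0.5 -0.32 -0.01 0 0 0 0;-0.5 -0.32 0 0.05 0 0 0;-0.5 -0.3 0 0.1 0 0 0;-0.5 -0.15 0 0.1 0 0 0;-0.5 0 0 0 0 0 0;-0.5 0 0 0 0 0 0"}}

```text
t: 17.78
eef_pos: [0.4377, -0.0766, 0.1596]
tool_rot: [-0.001, 0.707, 0.708, -0.002]
contact_force: [0.2, 0.6, 1.0]
gripper_width: 0.752
```

```bash
python3 tray.py slim w15 .4345 -.077 0.3
```

```text
0.57 [ 0.4337 -0.0764] -0.2 0.067
t 17.88 pos [ 0.439  -0.0748  0.1606] yaw 90.32 w 0.753 F [0.  0.4 1. ] q7 1.78
shift [-0.014 -0.042  1.238] n 4 per [-0.003 -0.01   0.31 ] turn z 0.122 tilt [-0.022  0.001  0.   ]
t 17.88 pos [ 0.439  -0.0748  0.1606] yaw 90.32 w 0.753 F [0.  0.4 1. ] q7 1.78
shift [-0.018 -0.035  1.238] n 4 per [-0.005 -0.009  0.31 ] turn z 0.005 tilt [-0.022  0.001  0.   ]
```

View pics/w15.png

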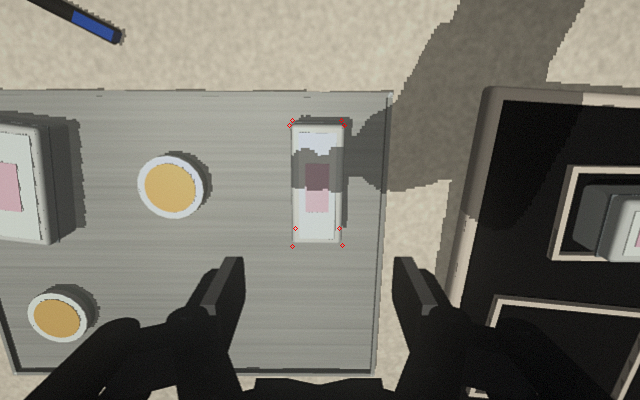

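>>> {"name": "apply_moves", "arguments": {"moves": "-0.5 -0.01 -0.03 0.15 0 0 0;-0.5 0 0 0.25 0 0 0;-0.5 0 0 0.3 0 0 0;-0.5 0 0 0.3 0 0 0;-0.5 0 0 0.18 0 0 0;-0.5 0 0 0.05 0 0 0;-0.5 0 0 0 0 0 0;0 0 0 0 0 0 0;1 0 0 0 0 0 0;1 0 0 0 0 0 0;1 0 0 0 0 0 0;1 0 0 0 0 0 0", "force": 50}}

```text
t: 18.88
eef_pos: [0.4371, -0.0766, 0.0151]
tool_rot: [0.001, 0.705, 0.709, 0.001]
contact_force: [-1.5, 0.7, 7.7]
gripper_width: 0.458
```

```bash
python3 hand.py slim .0125 w16 .455 .254 .17 -2.5
```

```text
t 18.88 pos [ 0.4371 -0.0766  0.0151] yaw 90.28 w 0.458 F [-1.5  0.7  7.7] q7 2.04
shift [ 2.755  0.167 -1.289] n 10 per [ 0.276  0.017 -0.129] turn z 23.196 tilt [ 0.049 -0.008 -0.   ]
score 0.81 box [ 0.4346 -0.0756] 0.5 err 0.072 in tool mm [ 1.  -2.6 12.5] yaw rel tool-90 0.2
```

View pics/w16.png

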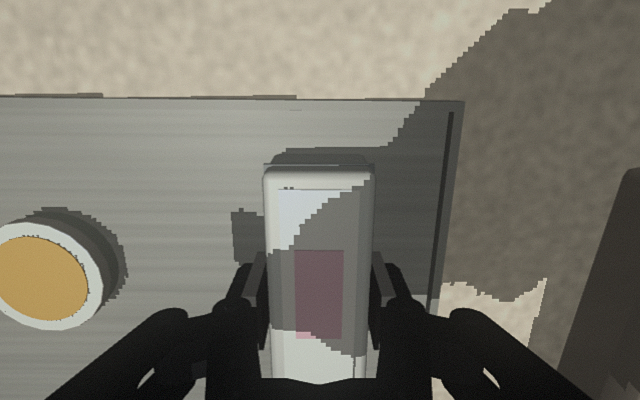

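>>> {"name": "apply_moves", "arguments": {"moves": "1 0 0 -0.1 0 0 0;1 0 0 -0.25 0 0 0;1 0 0 -0.3 0 0 0;1 0 0 -0.3 0 0 0;1 0 0 -0.25 0 0 0;1 0.1 0.02 -0.1 0 0 0;1 0.2 0.02 0 0 0 0;1 0.3 0.02 0 0 0 0;1 0.3 0.02 0 0 0 0;1 0.3 0.02 0 0 0 0;1 0.3 0.02 0 0 0 0;1 0.3 0.02 0 0 0 0"}}

```text
t: 19.98
eef_pos: [0.4513, 0.1411, 0.1706]
tool_rot: [-0.0, 0.706, 0.709, 0.001]
contact_force: [0.2, -0.3, -1.2]
gripper_width: 0.462
```

>>> {"name": "apply_moves", "arguments": {"moves": "1 0.3 0.02 0 0 0 0;1 0.3 0.02 0 0 0 0;1 0.25 0.01 0 0 0 0;1 0.1 0 0 0 0 0;1 0 0 0 0 0 0.5;1 0 0 0 0 0 1;1 0 0 0 0 0 1;1 0 0 0 0 0 1;1 0 0 0 0 0 1;1 0 0 0 0 0 1;1 0 0 0 0 0 1;1 0 0 0 0 0 1"}}

```text
t: 20.98
eef_pos: [0.4569, 0.2526, 0.1703]
tool_rot: [-0.0, 0.866, 0.5, 0.0]
contact_force: [0.6, -0.3, -0.6]
gripper_width: 0.458
```

>>> {"name": "apply_moves", "arguments": {"moves": "1 0 0 0 0 0 1;1 0 0 0 0 0 1;1 0 0 0 0 0 1;1 0 0 0 0 0 1;1 0 0 0 0 0 1;1 0 0 0 0 0 1;1 0 0 0 0 0 1;1 0 0 0 0 0 1;1 0 0 0 0 0 1;1 0 0 0 0 0 1;1 0 0 0 0 0 1;1 0 0 0 0 0 1"}}

```text
t: 21.98
eef_pos: [0.4568, 0.2527, 0.1702]
tool_rot: [-0.0, 0.994, 0.105, 0.0]
contact_force: [0.4, -0.0, -1.8]
gripper_width: 0.461
```

```bash
python3 hand.py slim .0111 w17 .454 .254 .17 -2.5
```

```text
t 21.98 pos [0.4568 0.2527 0.1702] yaw 12.03 w 0.461 F [ 0.4 -0.  -1.8] q7 -0.07
shift [-0.021 -0.016  0.002] n 1 per [-0.021 -0.016  0.002] turn z 3.632 tilt [-0.013 -0.006  0.   ]
score 0.65 box [0.4553 0.256 ] -78.3 err 0.102 in tool mm [-0.8 -3.5 11.1] yaw rel tool-90 -0.4
```

View pics/w17.png

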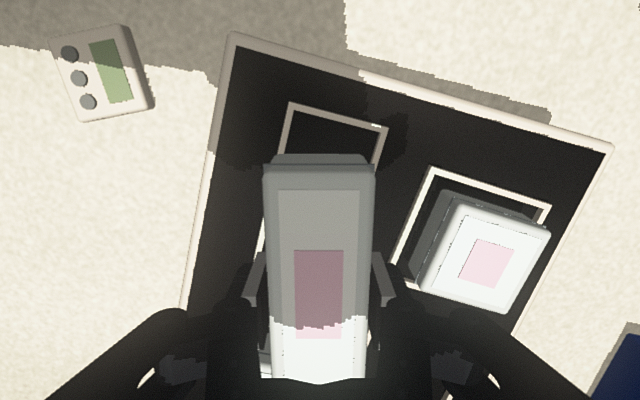

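>>> {"name": "apply_moves", "arguments": {"moves": "1 0 0 0 0 0 1;1 0 0 0 0 0 1;1 0 0 0 0 0 1;1 0 0 0 0 0 0.6;1 -0.02 0.014 0 0 0 0;1 0 0 0.1 0 0 0;1 0 0 0.2 0 0 0;1 0 0 0.2 0 0 0;1 0 0 0.08 0 0 0;1 0 0 0 0 0 0;1 0 0 0 0 0 0"}}

```text
t: 23.0
eef_pos: [0.4545, 0.2511, 0.0998]
tool_rot: [0.0, 1.0, -0.019, -0.0]
contact_force: [0.1, 0.4, 0.0]
gripper_width: 0.46
```

```bash
python3 hand.py slim .0111 w18 .454 .251 .087 -2.5
```

```text
t 23.0 pos [0.4545 0.2511 0.0998] yaw -2.12 w 0.46 F [0.1 0.4 0. ] q7 -0.19
shift [-0.004  0.001  0.107] n 1 per [-0.004  0.001  0.107] turn z 0.095 tilt [0.011 0.008 0.   ]
score 0.62 box [0.4543 0.2538] -92.2 err 0.107 in tool mm [-0.3 -2.7 11.1] yaw rel tool-90 -0.1
```

View pics/w18.png

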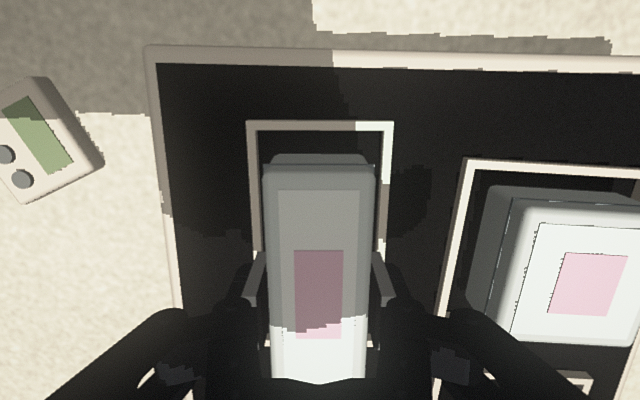

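>>> {"name": "apply_moves", "arguments": {"moves": "1 0 0 0.05 0 0 0;1 0 0 0.05 0 0 0;1 0 0 0 0 0 0;1 0 0 0 0 0 0;0.2 0 0 0 0 0 0;-0.1 0 0 0 0 0 0;-0.4 0 0 0 0 0 0;-0.5 0 0 0 0 0 0;-0.5 0 0 0 0 0 0;-0.5 0 0 -0.1 0 0 0;-0.5 0 0 -0.25 0 0 0;-0.5 0 0 -0.3 0 0 0"}}

```text
t: 24.1
eef_pos: [0.4533, 0.2505, 0.166]
tool_rot: [0.002, 1.0, -0.019, -0.001]
contact_force: [0.5, 0.4, 1.0]
gripper_width: 0.752
```

>>> {"name": "apply_moves", "arguments": {"moves": "-0.5 0 0 -0.25 0 0 0;-1 0 0 -0.1 0 0 0;-1 0 0 0 0 0 0"}}

```text
t: 24.35
eef_pos: [0.4563, 0.2524, 0.2113]
tool_rot: [-0.002, 1.0, -0.019, 0.002]
contact_force: [0.4, 0.4, 0.2]
gripper_width: 0.986
```

```bash
python3 hand.py slim .126 w19 .433 -.319 .20 81.5
```

```text
t 24.35 pos [0.4563 0.2524 0.2113] yaw -2.15 w 0.986 F [0.4 0.4 0.2] q7 -0.33
shift [-0.016  4.766  0.072] n 15 per [-0.001  0.318  0.005] turn z -20.913 tilt [-0.067 -0.057 -0.   ]
score 0.75 box [0.4547 0.2561] -92.3 err 0.12 in tool mm [ -2.3  -3.  126. ] yaw rel tool-90 -0.2
score 0.2 box [ 0.5991 -0.0243] -64.4 err 1.0 in tool mm [152.6 271.8 125.3] yaw rel tool-90 27.7
```

View pics/w19.png

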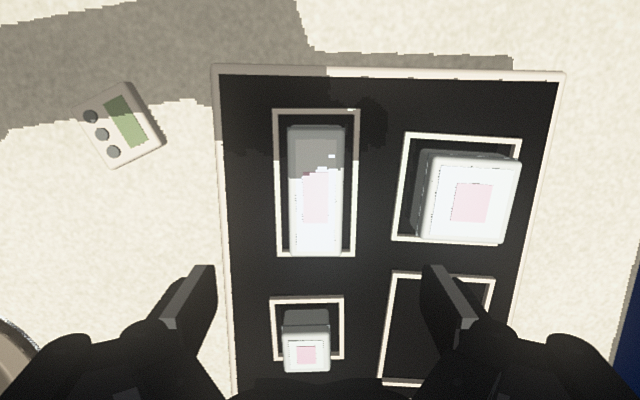

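>>> {"name": "apply_moves", "arguments": {"moves": "-1 0 0.2 0 0 0 0;-1 0 0.33 0 0 0 0;-1 0 0.33 0 0 0 0;-1 0 0.33 0 0 0 0;-1 0 0.33 0 0 0 0;-1 0 0.33 0 0 0 0;-1 0 0.33 0 0 0 0;-1 0 0.33 0 0 0 0;-1 0 0.33 0 0 0 0;-1 0 0.33 0 0 0 0;-1 0 0.33 0 0 0 0;-1 0 0.33 0 0 0 0"}}

```text
t: 25.45
eef_pos: [0.4359, -0.2089, 0.2065]
tool_rot: [-0.0, 1.0, -0.018, -0.001]
contact_force: [0.8, 0.5, 0.1]
gripper_width: 0.999
```

>>> {"name": "apply_moves", "arguments": {"moves": "-1 0 0.33 0 0 0 0;-1 0 0.33 0 0 0 0;-1 0 0.27 0 0 0 0;-1 0 0 0 0 0 -1;-1 0 0 0 0 0 -1;-1 0 0 0 0 0 -1;-1 0 0 0 0 0 -1;-1 0 0 0 0 0 -1;-1 0 0 0 0 0 -1;-1 0 0 0 0 0 -1;-1 0 0 0 0 0 -1;-1 0 0 0 0 0 -1"}}

```text
t: 26.45
eef_pos: [0.4321, -0.3185, 0.2061]
tool_rot: [-0.001, 0.956, 0.293, -0.001]
contact_force: [0.2, 0.6, 0.3]
gripper_width: 1.0
```

>>> {"name": "apply_moves", "arguments": {"moves": "-1 0 0 0 0 0 -1;-1 0 0 0 0 0 -1;-1 0 0 0 0 0 -1;-1 0 0 0 0 0 -1;-1 0 0 0 0 0 -1;-1 0 0 0 0 0 -1;-1 0 0 0 0 0 -1;-1 0 0 0 0 0 -1;-1 0 0 0 0 0 -1;-1 0 0 0 0 0 -1;-1 0 0 0 0 0 -1;-1 0 0 0 0 0 -0.5"}}

```text
t: 27.45
eef_pos: [0.4321, -0.3184, 0.206]
tool_rot: [-0.002, 0.766, 0.643, -0.001]
contact_force: [-0.2, -0.4, 0.8]
gripper_width: 0.998
```

```bash
python3 tray.py large w20 .433 -.319 -8.5
```

```text
0.65 [ 0.4326 -0.318 ] -7.6 0.029
t 27.55 pos [ 0.4322 -0.3185  0.2062] yaw 79.87 w 1.002 F [-0.4 -0.5 -0.1] q7 2.13
shift [0.003 0.008 1.618] n 5 per [0.001 0.002 0.324] turn z -0.641 tilt [-0.045 -0.015  0.   ]
t 27.55 pos [ 0.4322 -0.3185  0.2062] yaw 79.87 w 1.002 F [-0.4 -0.5 -0.1] q7 2.13
shift [-0.004  0.013  1.618] n 5 per [-0.001  0.003  0.324] turn z -0.408 tilt [-0.045 -0.015  0.   ]
```

View pics/w20.png

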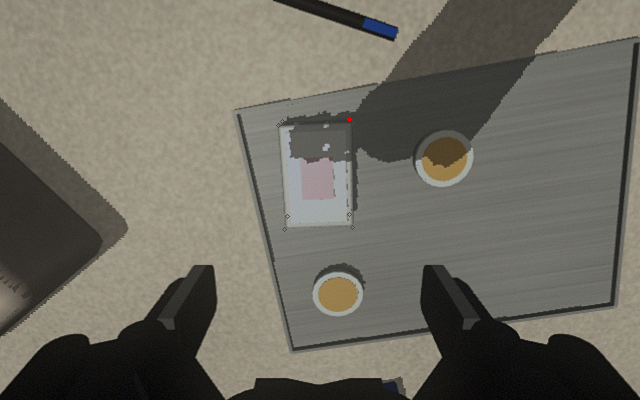

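>>> {"name": "apply_moves", "arguments": {"moves": "-1 0 0.01 0.2 0 0 -0.6;-1 0 0 0.3 0 0 0;-1 0 0 0.3 0 0 0;-1 0 0 0.3 0 0 0;-1 0 0 0.3 0 0 0;-1 0 0 0.17 0 0 0;-1 0 0 0.04 0 0 0;-1 0 0 0 0 0 0;0 0 0 0 0 0 0;1 0 0 0 0 0 0;1 0 0 0 0 0 0;1 0 0 0 0 0 0", "force": 50}}

```text
t: 28.55
eef_pos: [0.4353, -0.3201, 0.0163]
tool_rot: [0.001, 0.753, 0.658, 0.001]
contact_force: [-0.6, 0.6, 7.5]
gripper_width: 0.733
```

>>> {"name": "apply_moves", "arguments": {"moves": "1 0 0 0 0 0 0;1 0 0 0 0 0 0"}}

```text
t: 28.72
eef_pos: [0.4353, -0.3201, 0.0163]
tool_rot: [0.001, 0.753, 0.658, 0.001]
contact_force: [-1.5, -0.2, 7.5]
gripper_width: 0.737
```

```bash
python3 hand.py large .012 w21 .557 .108 .17 -6.2
```

```text
t 28.72 pos [ 0.4353 -0.3201  0.0163] yaw 82.24 w 0.737 F [-1.5 -0.2  7.5] q7 2.36
shift [ 3.671  0.527 -1.282] n 12 per [ 0.306  0.044 -0.107] turn z 22.111 tilt [0.039 0.011 0.   ]
```

View pics/w21.png

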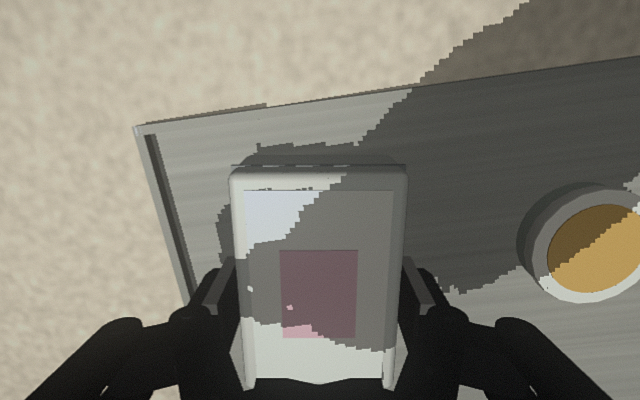

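>>> {"name": "apply_moves", "arguments": {"moves": "1 0 0 -0.1 0 0 0;1 0 0 -0.25 0 0 0;1 0 0 -0.3 0 0 0;1 0 0 -0.3 0 0 0;1 0 0 -0.25 0 0 0;1 0.15 0.02 -0.08 0 0 0;1 0.25 0.04 0 0 0 0;1 0.3 0.045 0 0 0 0;1 0.3 0.045 0 0 0 0;1 0.3 0.045 0 0 0 0;1 0.3 0.045 0 0 0 0;1 0.3 0.045 0 0 0 0"}}

```text
t: 29.82
eef_pos: [0.4989, -0.0963, 0.1694]
tool_rot: [0.0, 0.753, 0.658, 0.001]
contact_force: [1.2, 0.0, -2.1]
gripper_width: 0.74
```

>>> {"name": "apply_moves", "arguments": {"moves": "1 0.3 0.045 0 0 0 0;1 0.3 0.045 0 0 0 0;1 0.3 0.045 0 0 0 0;1 0.3 0.045 0 0 0 0;1 0.3 0.045 0 0 0 0;1 0.25 0.04 0 0 0 0;1 0 0 0 0 0 0.5;1 0 0 0 0 0 1;1 0 0 0 0 0 1;1 0 0 0 0 0 1;1 0 0 0 0 0 1;1 0 0 0 0 0 1"}}

```text
t: 30.82
eef_pos: [0.5584, 0.1057, 0.1692]
tool_rot: [-0.0, 0.866, 0.5, 0.0]
contact_force: [0.6, 0.8, -2.1]
gripper_width: 0.74
```

>>> {"name": "apply_moves", "arguments": {"moves": "1 0 0 0 0 0 1;1 0 0 0 0 0 1;1 0 0 0 0 0 1;1 0 0 0 0 0 1;1 0 0 0 0 0 1;1 0 0 0 0 0 1;1 0 0 0 0 0 1;1 0 0 0 0 0 1;1 0 0 0 0 0 1;1 0 0 0 0 0 1;1 0 0 0 0 0 1;1 0 0 0 0 0 1"}}

```text
t: 31.82
eef_pos: [0.5583, 0.1058, 0.1692]
tool_rot: [-0.0, 0.994, 0.105, 0.0]
contact_force: [0.6, -0.5, -1.1]
gripper_width: 0.736
```

```bash
python3 hand.py large .0123 w22 .557 .105 .17 -6.2
```

```text
t 31.82 pos [0.5583 0.1058 0.1692] yaw 12.06 w 0.736 F [ 0.6 -0.5 -1.1] q7 0.3
shift [-0.012  0.005 -0.006] n 1 per [-0.012  0.005 -0.006] turn z 4.566 tilt [-0.012 -0.004 -0.   ]
score 0.82 box [0.5574 0.1079] -78.1 err 0.091 in tool mm [-0.5 -2.1 12.3] yaw rel tool-90 -0.2
```

View pics/w22.png

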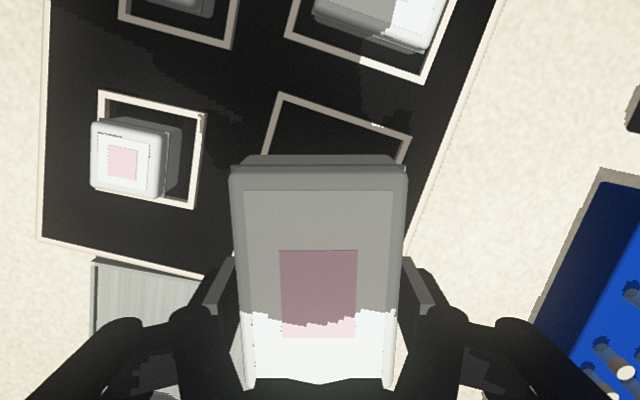

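>>> {"name": "apply_moves", "arguments": {"moves": "1 0 0 0 0 0 1;1 0 0 0 0 0 1;1 0 0 0 0 0 1;1 0 0 0 0 0 1;1 0 0 0 0 0 0.6;1 -0.01 0 0 0 0 0;1 0 0 0.1 0 0 0;1 0 0 0.2 0 0 0;1 0 0 0.2 0 0 0;1 0 0 0.07 0 0 0;1 0 0 0 0 0 0;1 0 0 0 0 0 0"}}

```text
t: 32.92
eef_pos: [0.5575, 0.1055, 0.0999]
tool_rot: [0.0, 0.999, -0.053, -0.0]
contact_force: [-0.5, -0.2, -0.6]
gripper_width: 0.738
```

```bash
python3 hand.py large .0123 w23 .5573 .106 .088 -6.2
```

```text
t 32.92 pos [0.5575 0.1055 0.0999] yaw -6.11 w 0.738 F [-0.5 -0.2 -0.6] q7 0.11
shift [-0.002 -0.004  0.099] n 1 per [-0.002 -0.004  0.099] turn z 0.022 tilt [0.006 0.008 0.   ]
score 0.68 box [0.5568 0.1076] -95.5 err 0.091 in tool mm [-0.9 -2.1 12.3] yaw rel tool-90 0.6
```

View pics/w23.png

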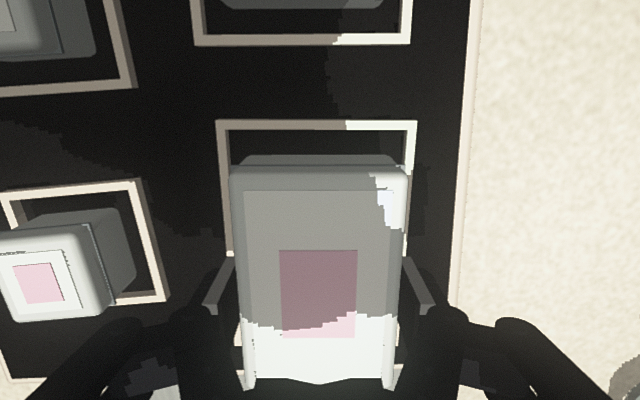

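>>> {"name": "apply_moves", "arguments": {"moves": "1 0 0 0.05 0 0 0;1 0 0 0.05 0 0 0;1 0 0 0 0 0 0;1 0 0 0 0 0 0;0.2 0 0 0 0 0 0;-0.3 0 0 0 0 0 0;-0.6 0 0 0 0 0 0;-1 0 0 0 0 0 0;-1 0 0 0 0 0 0;-1 0 0 0 0 0 0;-1 0 0 -0.1 0 0 0;-1 0 0 -0.25 0 0 0"}}

```text
t: 34.02
eef_pos: [0.5551, 0.1056, 0.1281]
tool_rot: [0.001, 0.999, -0.054, -0.003]
contact_force: [0.1, 1.6, 0.4]
gripper_width: 1.004
```

>>> {"name": "apply_moves", "arguments": {"moves": "-1 0 0 -0.3 0 0 0;-1 0 0 -0.3 0 0 0;-1 0 0 -0.3 0 0 0;-1 0 -0.2 -0.2 0 0 0;-1 0 -0.3 0 0 0 0;-1 0 -0.3 0 0 0 0;-1 0 -0.3 0 0 0 0;-1 0 -0.3 0 0 0 0;-1 0 -0.3 0 0 0 0;-1 0 -0.3 0 0 0 0;-1 0 -0.1 0 0 0 0;-1 0 0 0 0 0 0"}}

```text
t: 35.02
eef_pos: [0.5834, 0.3615, 0.2617]
tool_rot: [-0.0, 0.999, -0.05, -0.0]
contact_force: [-0.5, -0.0, -0.4]
gripper_width: 1.002
```

```bash
python3 plan.py .46 .4 .3 0; python3 - <<'E'
from h import *
p=cam("top"); s=cam("scene"); wv=cam("wrist")
for n,q in (("top",p),("scene",s),("wrist",wv)): cv2.imwrite(f"pics/fin_{n}.png",q["image"][:,:,::-1])
c=p["image"][175:300,180:470,::-1]; cv2.imwrite("pics/fin_topc.png",cv2.resize(c,None,fx=2.75,fy=2.75,interpolation=cv2.INTER_CUBIC))
F={"small":(.441,.117,-.8),"square":(.565,.246,-5.7),"slim":(.454,.254,-92.3),"large":(.557,.108,-96)}
for b in S:
    w,h=S[b];x,y,a=F[b]
    for nm,q in (("top",p),("scene",s),("wrist",wv)):
        for d in nets.outline_of(q,"box_"+b):
            reg=np.array(d["region"]).astype(np.float32)
            if reg.sum()<50: continue
            ys,xs=np.nonzero(reg); c=unproj(q,[[xs.mean(),ys.mean()]],.1)[0]
            if np.hypot(c[0]-x,c[1]-y)<.04:
                r=fitbox([(q,reg)],w,h,.075,.111,(x,y,[np.radians(a)])); print(b,nm,((r[0][:2]-[x,y])*1000).round(1),np.degrees(r[0][2]).round(1),round(r[1],3)); break
for nm,q in (("top",p),):
    print([(np.round(d["location"],1),round(d["score"],2)) for d in nets.spot_point(q,"dish_a")])
E
```

```text
t 35.02 pos [0.5834 0.3615 0.2617] yaw -5.75 w 1.002 F [-0.5 -0.  -0.4] q7 -0.36
shift [-1.055 -0.216 -0.319] n 4 per [-0.264 -0.054 -0.08 ] turn z -1.438 tilt [-0.006  0.002 -0.   ]
small top [ 1.7 -2.5] 0.9 0.083
small scene [-0.1  0.5] 9.0 0.138
small wrist [ 4.4 -4.3] -25.7 0.985
square top [ 3.4 -2.5] -9.9 0.143
square scene [1.1 0.3] -5.0 0.053
square wrist [ 0.9 -0.1] -5.6 0.084
slim top [ 2.4 -3.2] -91.9 0.064
slim scene [-13.9 -12.6] -58.6 1.876
slim wrist [0.7 1. ] -94.5 1.235
large top [-0.9 -3.9] -97.5 0.106
large scene [-1.6  0.5] -94.3 0.066
[(array([394.6, 257.9]), 0.8), (array([439. , 216.4]), 0.56)]
```

View pics/fin_topc.png

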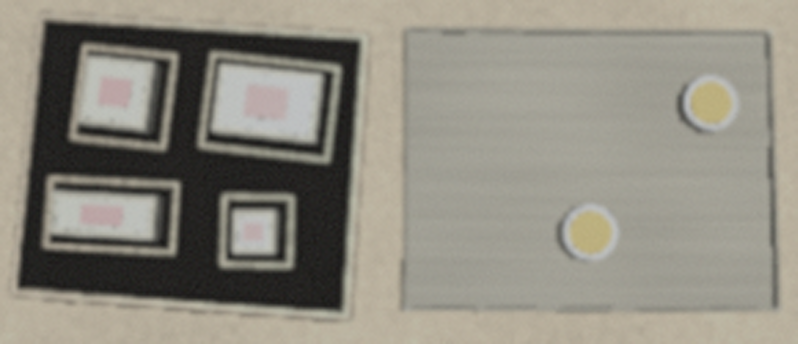

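View pics/fin_scene.png

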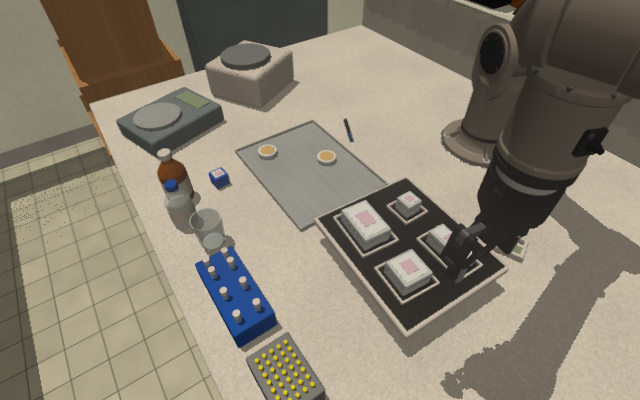

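View pics/fin_wrist.png

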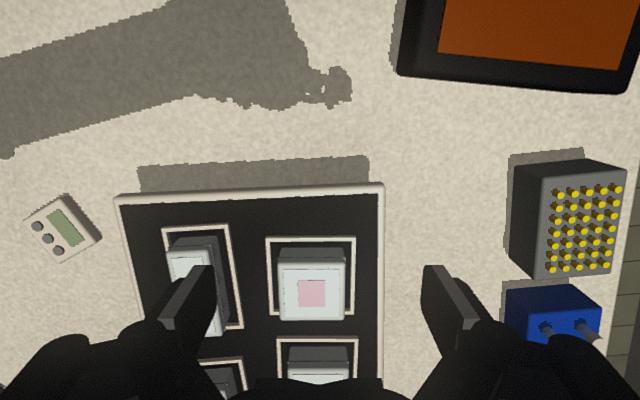

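```bash
python3 - <<'E'
from station import bot
print(bot.hand_in())
E
```

```text
the job is handed in; nothing more can be done
None
```

I moved all four staining boxes from the tray into the frames for their sizes and handed the job in at about 35 s on the robot's clock. `hand_in` reports no verdict, so success rests on my own checks.

- **Position:** In the last pictures every box sits lid up inside its frame. The usable fits put each box centre within about 4 mm of the frame centre I had measured, against a limit of 14 mm. I did not measure height on the mat or tilt directly. The boxes look flat in the pictures, and each was released about 1 mm above mat level.
- **Dishes:** Both dishes show at the same places as in the first top picture, and the blue look-alike was left alone. The arm was about 26 cm up and clear of everything at hand-in.
- **Checks that failed or disagreed:**
  - The final fits for `box_slim` from the scene and wrist cameras were unusable, and so was the wrist fit for `box_small`, because the gripper hid part of each box.
  - `box_slim` was therefore checked only by the top camera's fit and the pictures. `box_large` had fits from the top and scene cameras only.
  - The top and scene cameras differ by 2 to 4 mm, which I put down to calibration.
  - The network's point for one dish was about 6 pixels off its first reading, but in the enlarged picture that dish had not moved.

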